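# Set the empty spring vice open on its stop pin

### The arm

A 6-joint arm with a two-finger parallel gripper is mounted at the origin on a cart in front of the work surface, level with it; the furniture and walls round the work are solid. World frame = base frame: x ahead of the robot, y to its left, z up, the work surface at z = 0. Lengths are in m, angles in rad, forces in N, time in s.
With the tool pointing down it reaches from about 0.3 to 0.775 m from the base axis. Payload 14.6 kg.
Tool frame: the origin (TCP) lies on the centre line of the jaws, within the pads' length; the fingertips stand 8 mm ahead of it and the grasp point (between the pads) lies 11 mm behind it; z points along the fingers, y is the line along which they close (so a half turn about z gives the same grasp; the last joint's range is limited). The gripper opens to 94 mm and grips with 3 to 60 N. Pads are 16 mm wide; open, the fingers measure 119 mm over their backs; the gripper's body (75 mm by 177 mm) begins 78 mm behind the grasp point.
Start: joints at [1.225, 0.3, 1.521, -0, 1.321, -0.067], TCP at [0.151, 0.529, 0.213] pointing down, gripper open.
Joint ranges: [-3.03, 3.03], [-0.79, 2.21], [0.23, 2.52], [-1.04, 4.18], [0, 3.07], [-2.55, 2.55]. Speed limits (rad/s): [2.22, 2.22, 2.57, 3.14, 3.14, 3.14].

### API

Orientations are given as [roll, pitch, yaw] about the fixed x, y, z axes, in that order (R = Rz(yaw) Ry(pitch) Rx(roll)).
In Python, from cell import arm, camera gives the robot as it stands. The module is installed in compiled form; this text tells all that it offers.
- The arm moves only by the shell command python3 -m crank 'ROWS' [OPENING] [FORCE]. ROWS is JSON, a list of rows, each a list of 6 numbers: the shift along the tool's x, y, z in mm, then the turn, a rotation vector about the tool's x, y, z in degrees. In form: [[tx, ty, tz, rx, ry, rz], ...]. A call has 1 to 10 rows; each row is the pose to reach, as a shift and turn from the pose commanded when the call began, along the tool's axes at that moment; what a row does not reach only later rows make up. A row lasts 1/10 s, in which the tool goes at most 50 mm and 8.59 degrees, less where a joint would pass 70% of its speed; a pose out of reach is approached as far as the arm can. A call with a gripper value outside its range is refused whole. OPENING is the closure in counts, from 0 (fully open) to 255 (shut), set as the call begins (- or left out, the last holds). The fingers move at their own pace and stop on an object; FORCE is the grip in N (left out, the last holds). Time passes only in rows, so rows that repeat a pose let the fingers close. It gives the time, the measured TCP pose, the force, the opening and the grip force at its end, in the units of the state.
- arm.get_obs(): the state, without advancing time (a new reading comes with each control period).
- camera(name): name is "side" or "top"; returns a dict with "frame" (400x640x3 uint8, red, green, blue), "z_map" (400x640 float32, m along the optical axis (not along the pixel's ray), 0 where there is no reading), "mtx" (3x3 intrinsics, pixels), "rvec" (rotation vector, rad) and "tvec" (3), from world to camera coordinates, as OpenCV has them. Camera axes: x right, y down, z forward; pixel columns grow to the right and rows downward; lengths in m; the calibration is good to about 2 mm. A picture is of the moment at which its call begins.
- arm.finish_job(): hands the job in; it is judged then, once.
The state is a dict: "time": time; "joint_pos": joint angles; "joint_vel": joint speeds; "effort": joint torques, N m; "ee_pos": TCP position; "orientation": TCP orientation; "force": force on the tool from outside, world axes, zero at the start; "moment": the same for the moment, N m; "opening": finger opening in m; "gripper_force": force on a finger pad.
Only numpy, scipy, OpenCV 4.12 (cv2) and the standard library are available. Lean on these libraries where they do the work, as an engineer would, in place of code of your own. Each camera call takes 0.05 s, during which the arm holds its last target. There are 200 camera calls.

### The job

Get the empty spring vice ready for the next part: push the red tab of its sprung jaw away from the fixed jaw with your fingertips until the jaw is past the stop pin, but not so far that it runs against the end of its travel, then let go so that it springs back and stays latched half open against the pin. Do not take hold of the tab or reach behind it, just push it; leave the other vice, with the green resistor clamped in it, shut on its part, and leave the loose things round about where they are.

Things in the scene. Friction and masses are not known exactly. Their poses are not given: they have to be found in the camera images.
- open_vice: the empty spring vice, fixed to the bench; grey base 218 x 112 x 12 mm (x -106..112, y -48..64). Origin on the bench surface; x is the way its moving jaw opens, z up. Dark fixed jaw at x -96..-70, top z 48; shut against it the moving jaw, x -70..-29, top z 49, with the red tab on it. End block x 93..109, top z 46. Stop-pin housing x 17..43, y 37..55, top z 38, pin knob out to y 80
- open_vice_tab (a point): middle of the front face (to be pushed) of the red upright tab on the empty vice's moving jaw; it moves with the jaw. Tab 38 wide (y), z 48 to 94 mm above the bench; this point is at 71. Axes as the vice: push along +x. Takes 4 N at first, about 12 N at most. The space in front of the tab is free from z = 50 mm up
- open_vice_tab_back: black plate and two ribs on the back of that red tab (origin that of the vice moved by the jaw's travel); not to be touched by the fingers
- open_vice_slide (a joint): travel of the empty vice's moving jaw, m: 0 shut, 0.070 far end (not to be run into); a spring pulls it back to 0. Going out, a brass wedge on its side pushes the stop pin aside (from 0.025 on). Past 0.051 the pin has snapped in behind the wedge: let go then, the jaw comes back to rest on the pin at 0.050. Let go earlier, it returns to 0
- open_vice_pin (a joint): stop pin of the empty vice, m: 0 sprung fully in (in the way of the wedge), up to about 0.010 while the wedge pushes it aside
- full_vice: a second vice of the same make and size, fixed to the bench, same axes, with the green resistor clamped in its jaws; to be left alone
- full_vice_slide (a joint): travel of the moving jaw of the occupied vice, m; about 0.022, resting on the resistor
- resistor_center (a point): centre of the green block resistor, 22 x 96 x 22 mm, loose, held between the jaws of the occupied vice
- varnish_tin: small yellow and white tin, 62 mm diameter, 72 high, loose on the bench; origin at the centre of its underside
- copper_spool: spool of copper wire with white flanges, 66 mm diameter, 48 high, loose; origin at the centre of its underside
- screwdriver: screwdriver with a red handle, 185 mm long, 33 thick, lying loose; origin under its middle

How it is judged:
At the end, for the whole second after the job is handed in: the moving jaw of the empty vice rests on its stop pin at 50 mm (within 3 mm), the pin sprung in to within 3 mm, the jaw at rest; the occupied vice is still shut on the resistor (22 mm, within 4 mm) (value of joint open_vice_slide between 0.047 and 0.053 m and value of joint open_vice_pin below 0.003 m and velocity of joint open_vice_slide between -0.01 and 0.01 m/s and value of joint full_vice_slide between 0.018 and 0.026 m); the robot touches nothing.
It fails at once if the fingers touch the back of the red tab (it is gripped or pulled, not pushed) (contact force between the fingers and open_vice_tab_back above 1 N).
It fails at once if the jaw of the empty vice is run against the far end of its travel (value of joint open_vice_slide above 0.0685 m).
It fails at once if the occupied vice is opened (value of joint full_vice_slide above 0.028 m).
It fails at once if the resistor is shifted more than 10 mm (distance of resistor_center from where it was at the start of the episode above 0.01 m).
It fails at once if a loose thing is moved more than 30 mm (distance of any of varnish_tin, copper_spool, screwdriver from where it was at the start of the episode above 0.03 m).
It also fails if it takes over 32 s, if anything falls off the work surface, if the arm or the gripper's body presses on something with over 40 N, if the wrist force passes 120 N, or if a joint passes its speed limit or range.

## Working session

There is one attempt and no reset: what is moved stays moved. The work goes in short steps, Python scripts to look and compute and a shell command to move; the robot and the scene stay as the last step left them, time stands still between calls to the robot, and variables do not carry over. Pictures are saved under pics/ and viewed, at most 10 in all, crops included, and the job is handed in when it is done.

```bash
mkdir -p pics; cat > h.py <<'E'
import numpy as np, cv2
from cell import arm, camera
def pts(c):
    z=c["z_map"]; v,u=np.mgrid[0:400,0:640]; K=c["mtx"]
    p=np.stack([(u-K[0,2])/K[0,0]*z,(v-K[1,2])/K[1,1]*z,z],-1)
    R=cv2.Rodrigues(np.array(c["rvec"],float))[0]
    return (p-np.array(c["tvec"]).ravel())@R
E
python3 - <<'E'
from h import *
for n in("side","top"):
    c=camera(n); cv2.imwrite(f"pics/{n}0.png",c["frame"][...,::-1]); np.savez(n+"0.npz",**c)
    P=pts(c); f=c["frame"]; h=cv2.cvtColor(f,cv2.COLOR_RGB2HSV)
    m=(((h[...,0]<6)|(h[...,0]>174))&(h[...,1]>150)&(h[...,2]>60)).astype(np.uint8)
    k,l,s,cc=cv2.connectedComponentsWithStats(m)
    for i in range(1,k):
        if s[i,4]>30:
            q=P[(l==i)&(c["z_map"]>0)]; print(n,s[i],cc[i].round(),np.percentile(q,[3,50,97],axis=0).round(3).tolist())
print(arm.get_obs())
E
```

```text
side [251 112   5   8  31] [253. 115.] [[0.4, 0.637, 0.009], [0.407, 0.657, 0.014], [0.414, 0.676, 0.017]]
side [327 130  13  20 149] [333. 139.] [[0.649, 0.449, 0.013], [0.66, 0.487, 0.028], [0.677, 0.524, 0.034]]
side [283 182   7  21  64] [287. 192.] [[0.496, 0.17, 0.049], [0.504, 0.178, 0.085], [0.51, 0.217, 0.096]]
side [318 265   7  25  81] [321. 276.] [[0.563, -0.117, 0.054], [0.569, -0.108, 0.088], [0.574, -0.082, 0.097]]
side [455 307  13  17 132] [461. 317.] [[0.832, -0.247, 0.087], [0.84, -0.239, 0.097], [0.854, -0.223, 0.124]]
top [465  72  11  11  79] [470.  77.] [[0.833, -0.245, 0.087], [0.842, -0.232, 0.099], [0.855, -0.223, 0.125]]
top [15 89 11 10 76] [19. 94.] [[0.802, 0.964, 0.064], [0.811, 0.973, 0.074], [0.825, 0.981, 0.078]]
top [187 144  30  13 314] [201. 151.] [[0.65, 0.45, 0.017], [0.662, 0.488, 0.029], [0.68, 0.525, 0.034]]
top [409 180  17   6  42] [417. 182.] [[0.565, -0.112, 0.064], [0.57, -0.093, 0.094], [0.575, -0.08, 0.099]]
top [300 205  14   6  37] [307. 208.] [[0.498, 0.175, 0.051], [0.503, 0.191, 0.095], [0.511, 0.211, 0.098]]
top [110 222  42  24 
[... 178 characters left out ...]
262, -1.109, -0.651]]
{'time': 0.1, 'joint_pos': array([ 1.22539338e+00,  3.00431916e-01,  1.52148489e+00,  1.31237222e-05,
        1.32070542e+00, -6.66110833e-02]), 'joint_vel': array([-0.00032379, -0.00158997, -0.00068045,  0.00073685,  0.00059072,
       -0.00071068]), 'effort': array([ 1.42714485e-03, -5.32641685e+01, -3.53278327e+01,  7.09610875e-02,
        2.35478691e-02, -6.90165109e-06]), 'ee_pos': array([0.15128937, 0.52855932, 0.21294851]), 'orientation': array([-3.14056621e+00, -8.12141034e-05,  2.86279749e+00]), 'force': array([ 1.00648173,  0.5844702 , -0.07649391]), 'moment': array([-0.03106922, -0.00171266,  0.02730262]), 'gripper_force': 0.0, 'opening': 0.09372309737324527}
```

View pics/side0.png

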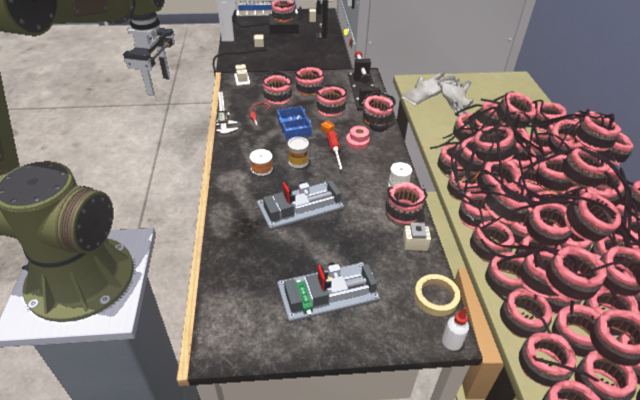

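View pics/top0.png

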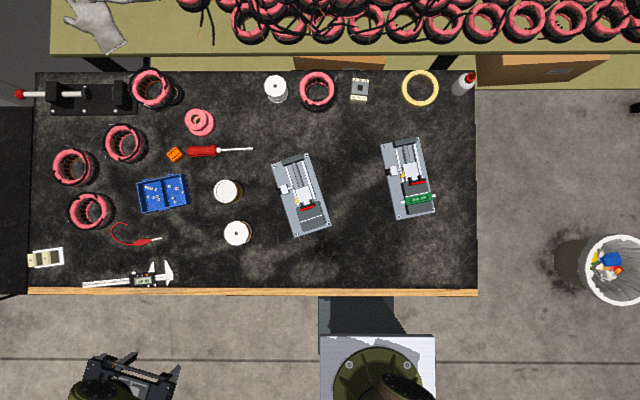

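The side view shows the empty vice's tab at (287,192), and the other tab at (321,276) with the green resistor at (305,295). In the top view, the empty vice's tab is at (307,208), and its base is a tilted rectangle around (302,195) that opens towards the top left.

```bash
python3 - <<'E'
from h import *
for n in("top","side"):
    c=dict(np.load(n+"0.npz")); P=pts(c); f=c["frame"]; h=cv2.cvtColor(f,cv2.COLOR_RGB2HSV)
    z=P[...,2]; reg=(P[...,0]>.36)&(P[...,0]<.72)&(P[...,1]>.06)&(P[...,1]<.34)&(c["z_map"]>0)
    m=reg&(z>.006)&(z<.12)
    k,l,s,cc=cv2.connectedComponentsWithStats(m.astype(np.uint8))
    i=1+np.argmax(s[1:,4]); m=l==i
    b=m&(z<.02); r=cv2.minAreaRect((P[b][:,:2]*1000).astype(np.float32)); print(n,s[i],"rect",r,cv2.boxPoints(r).round().tolist())
    hi=reg&(z>.055)
    print("tab pts",hi.sum()); print(np.c_[np.argwhere(hi)[:,::-1],(P[hi]*1000).round(),f[hi]][:90:2].astype(int).tolist())
f=np.load("top0.npz")["frame"][130:260,250:350,::-1]
cv2.imwrite("pics/crop.png",cv2.resize(f,None,fx=4.5,fy=4.5,interpolation=cv2.INTER_CUBIC))
E
```

```text
top [ 271  152   61   86 3133] rect ((542.6203002929688, 213.561279296875), (226.1445770263672, 115.49270629882812), 18.47075653076172) [[417.0, 233.0], [454.0, 123.0], [668.0, 195.0], [632.0, 304.0]]
tab pts 84
[[310, 199, 527, 183, 72, 145, 146, 157], [310, 200, 525, 183, 71, 58, 55, 59], [310, 201, 522, 184, 68, 39, 38, 38], [301, 202, 519, 207, 70, 150, 157, 164], [311, 202, 519, 181, 70, 45, 46, 48], [301, 203, 517, 207, 68, 52, 52, 55], [310, 203, 517, 183, 70, 79, 82, 84], [312, 203, 517, 178, 72, 22, 32, 32], [301, 204, 514, 207, 67, 47, 43, 44], [310, 204, 514, 183, 95, 15, 26, 29], [312, 204, 514, 177, 93, 37, 36, 39], [301, 205, 511, 207, 71, 56, 55, 60], [307, 205, 511, 190, 92, 28, 43, 46], [309, 205, 511, 185, 89, 44, 49, 51], [311, 205, 511, 180, 91, 87, 18, 23], [313, 205, 511, 175, 96, 187, 18, 11], [301, 206, 509, 207, 69, 56, 54, 54], [303, 206, 509, 203, 57, 28, 36, 36], [305, 206, 509, 196, 90, 29, 39, 45], [307, 206, 508, 190, 96, 80, 45, 50], [309, 206, 508, 185, 94, 162, 2, 5], [311, 206, 508, 180, 96, 255, 3, 0], [313, 206, 508, 175, 99, 255, 25, 23], [301, 2
[... 1979 characters left out ...]
8, 46, 49], [284, 192, 497, 197, 69, 83, 44, 45], [286, 192, 502, 183, 82, 98, 44, 46], [288, 192, 507, 175, 89, 149, 40, 39], [290, 192, 512, 173, 90, 46, 43, 47], [284, 193, 497, 200, 64, 84, 45, 46], [286, 193, 502, 184, 78, 80, 44, 45], [288, 193, 507, 177, 83, 144, 41, 40], [290, 193, 512, 174, 86, 49, 44, 46], [284, 194, 497, 197, 62, 99, 47, 48], [286, 194, 502, 182, 75, 75, 42, 43], [288, 194, 507, 172, 84, 141, 39, 38], [290, 194, 512, 175, 82, 60, 53, 49], [286, 195, 502, 187, 68, 81, 39, 40], [288, 195, 507, 173, 80, 140, 39, 38], [290, 195, 512, 174, 79, 70, 63, 56], [294, 195, 523, 186, 67, 87, 87, 92], [286, 196, 502, 184, 67, 76, 39, 41], [288, 196, 507, 169, 80, 139, 38, 38]]
```

View pics/crop.png

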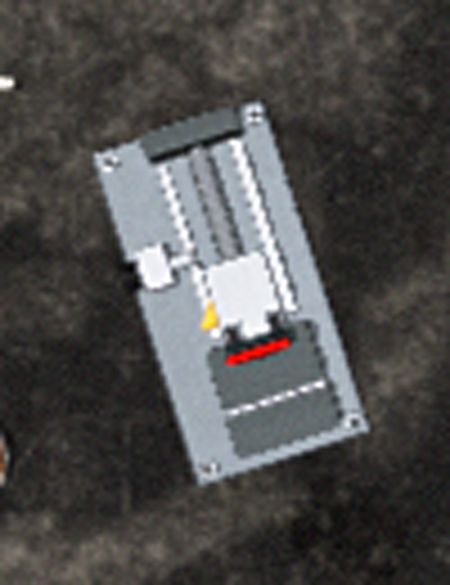

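The crop shows the vice shut, with the red tab's top edge at crop pixel (258,351), the stop pin housing at (155,268) and yaw about 18.5°. The origin works out at about (541,205) mm and the tab's front face at about (501,192) mm. I'll go above the space in front of it with the gripper closed and the tool's −x along the push direction.

```bash
python3 -m crank '[[-400,-247,30,0,0,-34.5],[-400,-247,30,0,0,-34.5],[-400,-247,30,0,0,-34.5],[-400,-247,30,0,0,-34.5],[-400,-247,30,0,0,-34.5],[-400,-247,30,0,0,-34.5],[-400,-247,30,0,0,-34.5],[-400,-247,30,0,0,-34.5],[-400,-247,30,0,0,-34.5],[-400,-247,30,0,0,-34.5]]' 255 20; python3 -m crank '[[0,0,0,0,0,0],[0,0,0,0,0,0]]'
python3 - <<'E'
from h import *
o=arm.get_obs(); print(o["time"],o["ee_pos"],o["orientation"],o["joint_pos"])
c=camera("side"); cv2.imwrite("pics/s1.png",cv2.resize(c["frame"][100:240,200:380,::-1],None,fx=4,fy=4,interpolation=cv2.INTER_CUBIC))
E
```

```text
time: 1.1
ee_pos: [0.4692, 0.1789, 0.1831]
orientation: [-3.141, -0.0, -2.819]
force: [1.0, 1.8, -0.4]
opening: 0.0175
gripper_force: 0.0
time: 1.3
ee_pos: [0.4679, 0.1808, 0.183]
orientation: [3.141, -0.001, -2.82]
force: [0.1, -0.4, -0.3]
opening: 0.0018
gripper_force: 0.0
1.3 [0.46791384 0.18076558 0.18301161] [ 3.14142392e+00 -9.95258443e-04 -2.81994296e+00] [ 2.95556128e-01  2.21151132e-01  1.69363728e+00  1.51531051e-04
  1.22780357e+00 -1.59694084e+00]
```

View pics/s1.png

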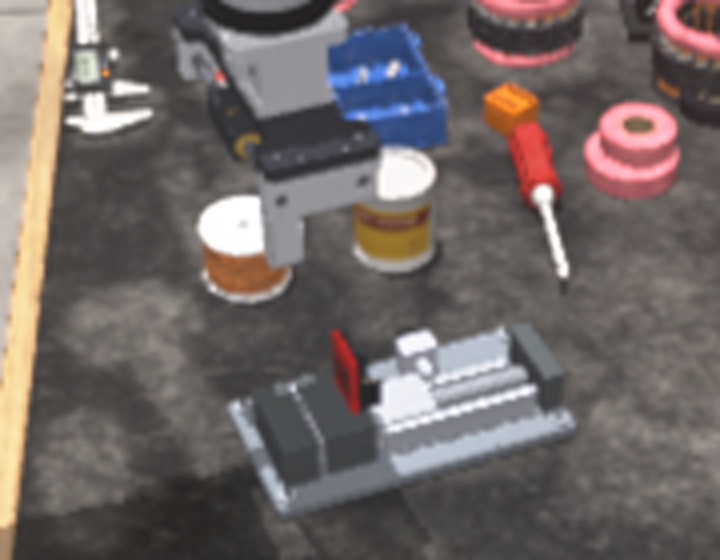

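The closed fingers hang above the vice at crop (285,250), clear of the tab at (345,370). I'll descend in front of the tab.

```bash
python3 -m crank '[[0,0,40,0,0,0],[0,0,75,0,0,0],[0,0,100,0,0,0],[0,0,116,0,0,0],[0,0,116,0,0,0],[0,0,116,0,0,0]]'
python3 - <<'E'
from h import *
c=camera("side"); cv2.imwrite("pics/s2.png",cv2.resize(c["frame"][140:240,230:360,::-1],None,fx=5,fy=5,interpolation=cv2.INTER_CUBIC))
E
```

```text
time: 1.95
ee_pos: [0.4677, 0.1821, 0.0681]
orientation: [3.142, 0.0, -2.817]
force: [-0.5, 0.6, 0.3]
opening: 0.0005
gripper_force: 0.0
```

View pics/s2.png

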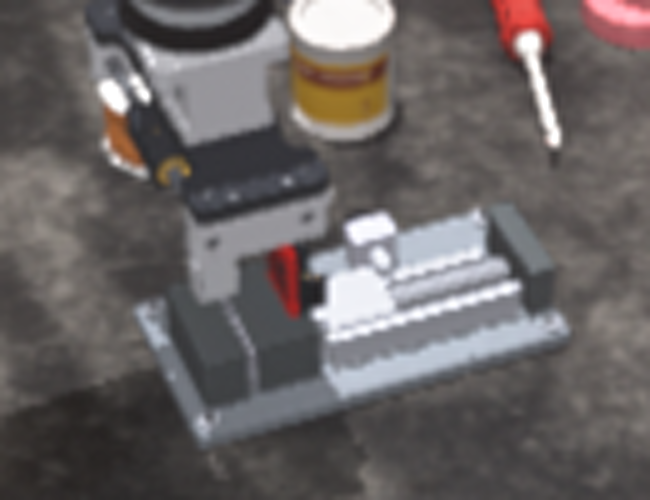

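The fingertips are just above the fixed jaw, with the tab at (285,280). A bracket reaches out to (325,215), so I'll measure the gripper in vice axes before pushing.

```bash
python3 - <<'E'
from h import *
o=arm.get_obs(); t=o["ee_pos"]; a=np.radians(18.5); d=np.array([np.cos(a),np.sin(a),0]); n=np.array([-d[1],d[0],0])
for nm in("side","top"):
    c=camera(nm); P=pts(c)-t; X=P@d*1000; Y=P@n*1000; Z=(P[...,2])*1000; f=c["frame"]
    ok=(c["z_map"]>0)&(abs(X)<130)&(abs(Y)<130)
    for z0 in range(-10,150,10):
        m=ok&(Z>=z0)&(Z<z0+10)
        if m.sum()>4: print(nm,z0,m.sum(),"X",np.percentile(X[m],[2,50,98]).round(),"Y",np.percentile(Y[m],[2,50,98]).round())
    if nm=="top": cv2.imwrite("pics/t3.png",cv2.resize(f[120:270,230:390,::-1],None,fx=4,fy=4,interpolation=cv2.INTER_CUBIC))
E
```

```text
side -10 43 X [-11.  36.  55.] Y [-22. -16.  11.]
side 0 55 X [-12.  31.  51.] Y [-24. -11.   8.]
side 10 33 X [-11.   4.  40.] Y [-23. -13.   3.]
side 20 29 X [-9. 31. 42.] Y [-25. -14.  -9.]
side 80 7 X [-33. -13.  31.] Y [-79. -77.  78.]
side 90 101 X [-35. -14.  29.] Y [-83. -79.  75.]
side 100 162 X [-36. -25.  30.] Y [-83. -28.  77.]
side 110 152 X [-36. -26.  31.] Y [-89. -18.  74.]
side 120 139 X [-36. -24.  30.] Y [-90. -86.  76.]
side 130 461 X [-35.  -9.  29.] Y [-89. -60.  82.]
side 140 77 X [-26. -11.  18.] Y [-43. -39. -12.]
top -10 11 X [45. 51. 56.] Y [-19.   6.  12.]
top 0 12 X [46. 50. 56.] Y [-17. -14.  11.]
top 120 14 X [-30.  12.  32.] Y [-88. -70.  83.]
top 130 409 X [-32.   1.  32.] Y [-88. -72.  87.]
```

View pics/t3.png

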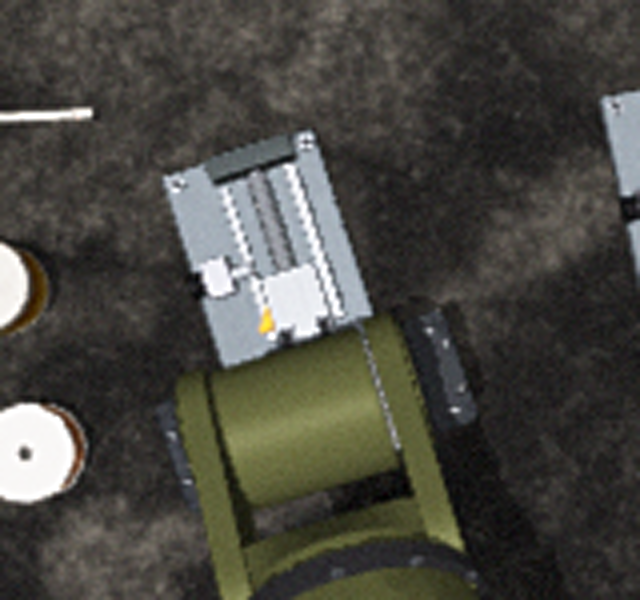

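The body spans ±33 × ±88 mm and starts 80 mm above the TCP, so it clears the tab. The finger sits about 20 mm from the tab. I'll creep in to find contact.

```bash
python3 -m crank '[[-8,0,0,0,0,0],[-14,0,0,0,0,0],[-14,0,0,0,0,0],[-14,0,0,0,0,0]]'; for i in 1 ; do python3 -m crank '[[-1,0,0,0,0,0],[-3,0,0,0,0,0],[-3,0,0,0,0,0]]'; python3 -m crank '[[-1,0,0,0,0,0],[-3,0,0,0,0,0],[-3,0,0,0,0,0]]';python3 -m crank '[[-1,0,0,0,0,0],[-3,0,0,0,0,0],[-3,0,0,0,0,0]]';python3 -m crank '[[-1,0,0,0,0,0],[-3,0,0,0,0,0],[-3,0,0,0,0,0]]'; done
```

```text
time: 2.5
ee_pos: [0.4813, 0.1856, 0.0674]
orientation: [3.142, -0.0, -2.818]
force: [0.4, -0.9, 0.5]
opening: 0.0008
gripper_force: 0.0
time: 2.8
ee_pos: [0.4842, 0.1867, 0.0675]
orientation: [3.142, 0.0, -2.818]
force: [-0.5, 0.5, 0.9]
opening: 0.0008
gripper_force: 0.0
time: 3.1
ee_pos: [0.4871, 0.1876, 0.0675]
orientation: [-3.142, 0.0, -2.818]
force: [0.1, -0.4, 0.1]
opening: 0.0004
gripper_force: 0.0
time: 3.4
ee_pos: [0.4899, 0.1886, 0.0674]
orientation: [-3.142, 0.0, -2.818]
force: [-0.3, -0.5, 0.2]
opening: 0.0003
gripper_force: 0.0
time: 3.7
ee_pos: [0.4924, 0.1894, 0.0674]
orientation: [-3.142, -0.001, -2.818]
force: [-3.4, -0.7, 3.4]
opening: 0.0003
gripper_force: 1.9
```

Contact was made at TCP x≈0.491, so the jaw is at about 1 mm. I'll push about 50 mm, check, then go a little further.

```bash
python3 -m crank '[[-3,0,0,0,0,0],[-6,0,0,0,0,0],[-9,0,0,0,0,0],[-12,0,0,0,0,0],[-15,0,0,0,0,0],[-18,0,0,0,0,0],[-21,0,0,0,0,0],[-24,0,0,0,0,0],[-25,0,0,0,0,0],[-25,0,0,0,0,0]]'; python3 -m crank '[[-3,0,0,0,0,0],[-6,0,0,0,0,0],[-9,0,0,0,0,0],[-12,0,0,0,0,0],[-15,0,0,0,0,0],[-18,0,0,0,0,0],[-21,0,0,0,0,0],[-24,0,0,0,0,0],[-25,0,0,0,0,0],[-25,0,0,0,0,0]]'
python3 - <<'E'
from h import *
c=camera("side"); cv2.imwrite("pics/s4.png",cv2.resize(c["frame"][140:240,230:360,::-1],None,fx=5,fy=5,interpolation=cv2.INTER_CUBIC))
E
```

```text
time: 4.7
ee_pos: [0.516, 0.1972, 0.0674]
orientation: [-3.141, -0.001, -2.818]
force: [-5.3, -2.1, 4.3]
opening: 0.0006
gripper_force: 2.8
time: 5.7
ee_pos: [0.5396, 0.205, 0.0674]
orientation: [-3.141, -0.002, -2.818]
force: [-6.3, -3.6, 5.6]
opening: 0.0007
gripper_force: 3.8
```

View pics/s4.png

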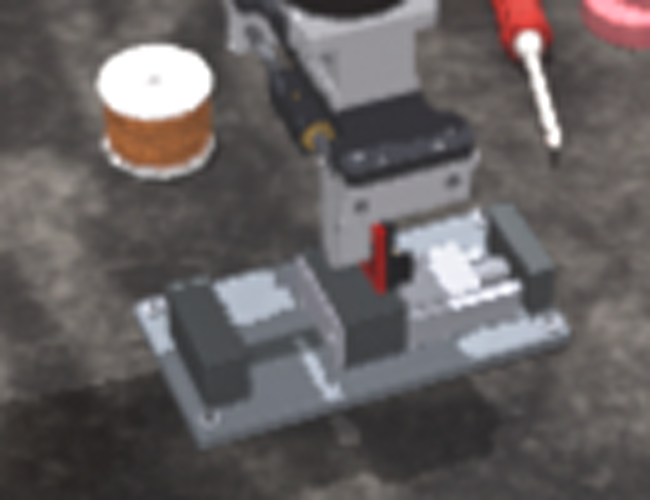

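The jaw has followed to about 50 mm and the fingers at (345,240) are on the tab's front face. A further 8 mm puts it near 58 mm.

```bash
python3 -m crank '[[-2,0,0,0,0,0],[-4,0,0,0,0,0],[-6,0,0,0,0,0],[-8,0,0,0,0,0],[-8,0,0,0,0,0],[-8,0,0,0,0,0]]'
python3 - <<'E'
from h import *
c=camera("side"); P=pts(c);f=c["frame"].astype(int); a=np.radians(18.5)
V=P-np.array([.541,.2055,0]); X=(V[...,0]*np.cos(a)+V[...,1]*np.sin(a))*1000; Y=(-V[...,0]*np.sin(a)+V[...,1]*np.cos(a))*1000
c0=dict(np.load("side0.npz")); V0=pts(c0)-np.array([.541,.2055,0]); X0=(V0[...,0]*np.cos(a)+V0[...,1]*np.sin(a))*1000; f0=c0["frame"].astype(int)
for V,X,f in((V0,X0,f0),(V,X,f)):
    m=(f[...,0]>110)&(f[...,0]>2*f[...,1])&(V[...,2]>.05)&(V[...,2]<.105)&(abs(X)<80)&(abs(V[...,1])<.07)
    print(m.sum(),np.percentile(X[m],[5,25,50,75,95]).round(1))
print(arm.get_obs()["ee_pos"],arm.get_obs()["force"])
E
```

```text
time: 6.35
ee_pos: [0.547, 0.2074, 0.0674]
orientation: [-3.141, -0.002, -2.818]
force: [-7.3, -4.3, 5.6]
opening: 0.0006
gripper_force: 4.2
55 [-44.4 -43.7 -42.7 -41.5 -38.3]
34 [13.3 14.2 15.1 16.6 17.7]
[0.54701031 0.20741184 0.06740612] [-7.37452334 -4.20891077  5.11699594]
```

Vision and arm motion both put the travel at about 58 mm. I'll release by backing off 35 mm, then lift.

```bash
python3 -m crank '[[3,0,0,0,0,0],[6,0,0,0,0,0],[9,0,0,0,0,0],[13,0,0,0,0,0],[20,0,0,0,0,0],[28,0,0,0,0,0],[35,0,0,0,0,0],[35,0,0,0,0,0]]'; python3 -m crank '[[0,0,-30,0,0,0],[0,0,-70,0,0,0],[0,0,-110,0,0,0],[0,0,-120,0,0,0],[0,0,-120,0,0,0],[0,0,-120,0,0,0],[0,0,-120,0,0,0],[0,0,-120,0,0,0]]'
python3 - <<'E'
from h import *
c=camera("side"); cv2.imwrite("pics/s5.png",cv2.resize(c["frame"][100:300,220:380,::-1],None,fx=3,fy=3,interpolation=cv2.INTER_CUBIC))
E
```

```text
time: 7.2
ee_pos: [0.5137, 0.1966, 0.0675]
orientation: [3.142, -0.0, -2.818]
force: [-0.1, -0.0, 0.0]
opening: 0.0006
gripper_force: 0.0
time: 8.0
ee_pos: [0.514, 0.1967, 0.1861]
orientation: [3.142, -0.002, -2.818]
force: [-0.4, 0.1, 0.2]
opening: 0.0008
gripper_force: 0.0
```

View pics/s5.png

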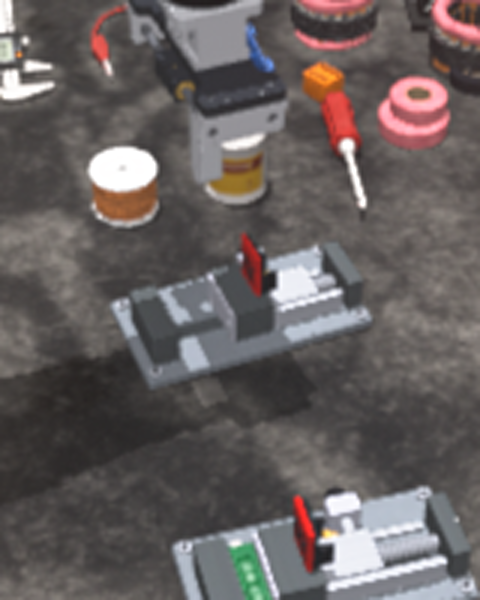

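The jaw is latched half open, with the tab at (252,265). The other vice still holds the green resistor, the loose things haven't moved, and the gripper is clear, so I'm handing in.

```bash
python3 -c "
from cell import arm
print(arm.finish_job())"
```

```text
the job is handed in; nothing more can be done
None
```

I pushed the empty vice's jaw to about 58 mm and let go; the last picture shows it latched half open on the stop pin. The other vice is still shut on its resistor, the loose things are in place, the gripper is clear, and the job is handed in at about 8 s (no verdict was returned).

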